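Load the strap-end die into the hand press

ROBOT

A 6-joint arm with a two-finger parallel gripper is mounted at the origin on the work surface. World frame = base frame: x ahead of the robot, y to its left, z up, the work surface at z = 0. Lengths are in mm, angles in rad, forces in N, time in s.
With the tool pointing down it reaches from about 350 to 975 mm from the base axis. Payload 7.1 kg.
Tool frame: the origin (TCP) lies midway between the tips of the shut fingers; the grasp point (between the pads) lies 19 mm behind it (ctrl.tcp_to_grasp is the distance from the TCP to the grasp point, in mm); z points along the fingers, y is the line along which they close (so a half turn about z gives the same grasp; the last joint's range is limited). The gripper opens to 88 mm and grips with 3 to 60 N. Pads are 20 mm wide; open, the fingers measure 115 mm over their backs; the gripper's body (75 mm by 178 mm) begins 61 mm behind the grasp point.
Start: joints at [-1.191, 0.423, 1.63, -0, 1.089, -0.019], TCP at [242.711, -575.93, 196.575] pointing down, gripper open.
Joint ranges: [-3, 3], [-0.9, 2.11], [0.09, 2.58], [-1.31, 4.45], [0.11, 2.69], [-2.54, 2.54]. Speed limits (rad/s): [2.39, 2.39, 3.01, 3.14, 3.14, 3.14].

INTERFACE

Orientations are given as a rotation vector (axis times angle).
In Python, from workcell import get_obs, cams, ticket, boxes_of, ctrl gives the robot as it stands.
- The arm moves only by the shell command python3 -m creep 'ROWS' [OPENING]. ROWS is JSON, one flat list of numbers, 4 for each row, row after row: the shift along the world's x, y, z in m, then the turn about the world's z in rad. In form: [tx, ty, tz, spin, tx, ty, tz, spin, ...]. A call has 1 to 10 rows; each row is the pose to reach, as a shift and turn from the pose commanded when the call began; what a row does not reach only later rows make up. A row lasts 1/12 s, in which the tool goes at most 41.7 mm and 7.16 degrees, less where a joint would pass 70% of its speed; a pose out of reach is approached as far as the arm can. A call with a gripper value outside its range is refused whole. OPENING is the opening, from 0 (shut) to 1 (fully open), set as the call begins (- or left out, the last holds). The fingers move at their own pace and stop on an object; the grip force is fixed at half the most. Time passes only in rows, so rows that repeat a pose let the fingers close. It gives the time, the measured TCP pose, the force, the opening and the grip force at its end, in the units of the state.
- get_obs(): the state, without advancing time (a new reading comes with each control period).
- cams.get_image(name): name is "scene" or "top" or "wrist"; returns (picture, depth): 420x560x3 uint8, red, green, blue; 420x560 float32, mm along the optical axis (not along the pixel's ray), 0 where there is no reading.
- cams.get_calibration(name): a dict with "mtx" (3x3 intrinsics, pixels), "D" ([k1, k2, p1, p2, k3] as OpenCV has them; the pictures are not rectified), "R" (3x3) and "t" (3): a world point X has camera coordinates R X + t; the wrist camera has in their place "mount" (4x4, takes a point from camera to tool coordinates, whose origin is the TCP and whose axes are the flange's). Camera axes: x right, y down, z forward; pixel columns grow to the right and rows downward; lengths in mm; the calibration is good to about 2 mm. A picture is of the moment at which its call begins: read the wrist's pose just before it. get_calibration takes no time and is no camera call.
- ticket.close_job(): hands the job in; it is judged then, once.
Trained networks look in the newest picture that a camera, given by its name, has taken for a name from the list of things; names that differ only in an ending like _2 or _b are one class to them, and where a whole thing is asked for, a point or a joint stands for the part that bears it (a point fixed in the world has none). Each returns a list of dicts, best first, with "score" (0 to 1); they miss things now and then, are a little off and sometimes report something else, mostly with a low value. They report only what shows in the picture. A call takes as long as a camera call. They do not tell look-alikes from the thing itself.
- boxes_of(camera, target): "centre" ([column, row] in pixels, amid what is visible of it).
The state is a dict: "t": time; "qpos": joint angles; "qvel": joint speeds; "joint_torque": joint torques, N m; "ee_pos": TCP position; "orientation": TCP orientation; "ft_force": force on the tool from outside, world axes, zero at the start; "moment": the same for the moment, N m; "width": finger opening in mm; "grasp_force": force on a finger pad.
Only numpy, scipy, OpenCV 4.12 (cv2) and the standard library are available. Lean on these libraries where they do the work, as an engineer would, in place of code of your own. Each camera call takes 0.05 s, during which the arm holds its last target. There are 200 camera calls.

TASK

Take the strap-end die by its metal head and lift it straight up out of its light wooden rack, leaving the rack standing where it is. Put the die down flat on the cutting board and let go, then take it again by its wooden handle and slide the head under the platen of the hand press, into the nest and fully home against the stop, lying flat on the press base. Let go, and knock nothing over.

Things in the scene. Friction and masses are not known exactly. Their poses are not given: they have to be found in the camera images.
- die: strap-end die, 175 mm long, about 180 g, lying level: aluminium head 50 long x 36 wide x 30 high with half-round nose (radius 18), steel neck 12 wide, wooden handle. Origin under the middle of the head, on the underside; z up, x to the nose (x=+25; head's tail x=-25). Balances 18 behind the origin. Starts in the rack, where only the sides of its head can be gripped
- die_grip (a point): middle of the die's handle, 110 mm behind the die's origin, 17 above its underside; axes as the die's. Wooden handle 18 wide, 18 high, from 55 to 155 behind the die's origin; its underside is 8 above the head's underside, but a small foot under its far end (143 to 153 behind) reaches down level with the head, so the die lies level on a flat surface
- rack: light loose plywood rack, about 150 g. Origin at bench level under the die's head; x as the die's. Base 190 x 56 x 6 mm (x -163 to +27). Pillar under the head, 24 wide, and a floor under the handle, tops at 36, carry the die. Cheeks at x -155 to -65, 22 apart, 6 thick, rise to 72, 10 above the handle's top, with 2 play each side. Sides of the head are free
- press: grey C-frame hand press, fixed. Origin at bench level under the nest's centre; x points from its open mouth inwards, z up. Base plate 14 mm thick, 110 wide, x -65 to +120. Frame from x=-15 back, 155 high; spine at x +60 to +115; lever with ball at the back, 275 high
- nest (a point): centre of the nest on the press's base plate, 14 mm above the bench; when home the die's origin is here and its x along this x (inwards). Side rails 40 apart, 12 high, x -25 to +25 from here, open towards -x; flared guides x -50 to -25, about 67 apart at the outer end; stop's face at x=+25, so the nose touches it
- platen_edge (a point): middle of the platen's lower front edge, 42 mm before the nest's centre, 66 above the bench (52 above the base plate). The platen, 70 wide, covers the nest from here to 30 beyond its centre: no gripper fits beneath it
- board: green-painted flat cutting board, fixed, 240 (x) x 200 (y) x 12 thick; origin at bench level under its middle; top at 12. A small brass ring, 34 wide and 5 high, may lie near its far edge
- spool: upright thread spool, 60 diameter, 80 high, origin at its underside; stands behind the board
- bottle: upright slim plastic bottle, 44 diameter, 110 high, origin at its underside; stands behind the board
- jar: upright jar, 60 diameter, 85 high, origin at its underside; stands to the robot's left
Not all that is in view belongs to the job. Leave any purple look-alike of the die alone.

How it is judged (in metres and radians):
On the way, in this order (a step that is already met when the one before it is completed fails the run):
1. the die is lifted clear of the rack (z of die in the frame of rack above 0.08 m and contact force between the fingers and die above 1 N), for 0.1 s.
2. the die lies flat on the cutting board (or the bench), let go (height (world z) of die below 0.02 m and angle between die's own z axis and vertical below 0.1 rad and linear speed of die below 0.02 m/s and contact force between the fingers and die below 0.05 N and horizontal distance between die and nest above 0.08 m), for 0.2 s.
3. the die is taken by its handle (distance between the grasp point and die_grip below 0.065 m and contact force between the fingers and die above 2 N), for 0.1 s.
At the end, for the whole second after the job is handed in: the die's head lies in the press's nest within 4 mm of the stop, within 4 mm sideways and 0.12 rad of the nest's axis, flat on the base plate (3 mm, 0.06 rad), at rest and released; the rack stands upright on the bench (x of die in the frame of nest between -0.004 and 0.003 m and y of die in the frame of nest between -0.004 and 0.004 m and z of die in the frame of nest between -0.002 and 0.003 m and angle between die's own z axis and vertical below 0.06 rad and angle between the x axis of die and the x axis of nest, either way round below 0.12 rad and linear speed of die below 0.01 m/s and contact force between the fingers and die below 0.05 N and angle between rack's own z axis and vertical below 0.1 rad and height (world z) of rack below 0.01 m); the robot touches nothing.
It fails at once if the rack tips by more than 0.25 rad, is lifted by more than 15 mm or is shifted by more than 50 mm (angle between rack's own z axis and vertical above 0.25 rad or height (world z) of rack above 0.015 m or distance of rack from where it was at the start of the episode above 0.05 m).
It fails at once if the spool, the bottle or the jar is knocked over (angle between any of spool, bottle, jar's own z axis and vertical above 0.6 rad).
It also fails if it takes over 64 s, if anything falls off the work surface, if the arm or the gripper's body presses on something with over 40 N, if the wrist force passes 120 N, or if a joint passes its speed limit or range.

## Working session

There is one attempt and no reset: what is moved stays moved. The work goes in short steps, Python scripts to look and compute and a shell command to move; the robot and the scene stay as the last step left them, time stands still between calls to the robot, and variables do not carry over. Pictures are saved under pics/ and viewed, at most 10 in all, crops included, and the job is handed in when it is done.

```bash
mkdir -p pics; ls
cat > h.py <<'E'
import numpy as np, cv2
from workcell import get_obs, cams, ticket, boxes_of, ctrl
def pose(o):
    T=np.eye(4); T[:3,:3]=cv2.Rodrigues(np.array(o["orientation"],float))[0]; T[:3,3]=o["ee_pos"]; return T
def shot(name,fn=None):
    o=get_obs(); im,d=cams.get_image(name); c=cams.get_calibration(name)
    if fn: cv2.imwrite("pics/"+fn,im[:,:,::-1])
    K=np.array(c["mtx"],float);D=np.array(c["D"],float)
    if "mount" in c: W=pose(o)@np.array(c["mount"],float)
    else:
        W=np.eye(4);R=np.array(c["R"],float);W[:3,:3]=R.T;W[:3,3]=-R.T@np.array(c["t"],float).ravel()
    return im,d,K,D,W
def cloud(s):
    im,d,K,D,W=s;h,w=d.shape
    u,v=np.meshgrid(np.arange(w),np.arange(h))
    n=cv2.undistortPoints(np.stack([u,v],-1).reshape(-1,1,2).astype(np.float64),K,D).reshape(h,w,2)
    P=np.dstack([n[...,0]*d,n[...,1]*d,d])
    X=P@W[:3,:3].T+W[:3,3]; X[d==0]=np.nan
    return X
def onplane(s,px,z):
    im,d,K,D,W=s
    n=cv2.undistortPoints(np.array(px,float).reshape(-1,1,2),K,D).reshape(-1,2)
    r=np.c_[n,np.ones(len(n))]@W[:3,:3].T; o=W[:3,3]
    return o+r*((z-o[2])/r[:,2])[:,None]
E
python3 - <<'E'
from h import *
for c in ["top","scene"]:
    s=shot(c,c+"0.png");X=cloud(s)
    for n in ["die","rack","press","nest","platen_edge","board","spool","bottle","jar"]:
        try:
            for b in boxes_of(c,n)[:3]:
                u,v=map(int,b["centre"]); print(c,n,round(b["score"],2),(u,v),np.round(X[v,u]))
        except Exception as e: print(n,e)
o=get_obs();print(o["t"],o["ee_pos"],o["orientation"],ctrl.tcp_to_grasp)
E
```

```text
pics
top die 0.86 (372, 220) [ 506. -260.   60.]
top die 0.76 (362, 159) [ 685. -245.   24.]
top die 0.53 (156, 214) [504. 288. 154.]
top nest 0.71 (158, 212) [509. 282. 157.]
top platen_edge 0.87 (160, 213) [507. 278. 154.]
top board 0.68 (274, 219) [512.   3.  13.]
top board 0.38 (157, 214) [504. 285. 157.]
top spool 0.92 (252, 132) [740.  65.  80.]
top bottle 0.85 (308, 127) [757. -87.  78.]
top jar 0.84 (168, 292) [314. 270.  83.]
scene die 0.93 (235, 165) [ 524. -226.   67.]
scene die 0.71 (182, 201) [ 677. -226.   26.]
scene rack 0.71 (228, 164) [ 506. -294.   34.]
scene rack 0.53 (416, 277) [538. 328. 111.]
scene press 0.57 (418, 277) [538. 331. 114.]
scene press 0.44 (462, 229) [334. 288.  81.]
scene nest 0.76 (416, 276) [539. 328. 115.]
scene board 0.58 (297, 226) [517.   7.  12.]
scene spool 0.63 (220, 279) [759.  89.  64.]
scene spool 0.49 (232, 162) [ 521. -244.   67.]
scene bottle 0.95 (169, 234) [776. -74.  72.]
scene bottle 0.23 (220, 278) [758.  88.  66.]
scene jar 0.69 (460, 230) [334. 285.  76.]
1.0 [ 242.70804848 -575.94830094  196.58293784] [ 3.07931254e+00  6.22285476e-01 -6.04468001e-06] 18.700000000000003
```

View pics/top0.png

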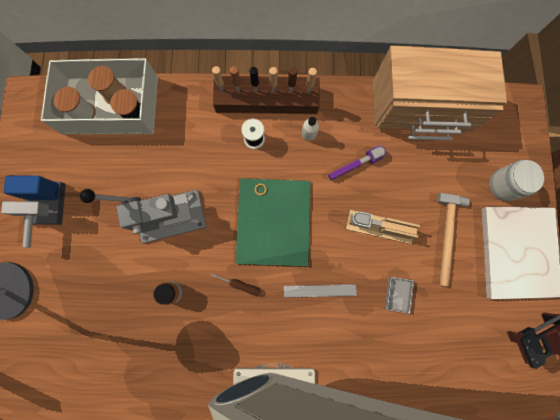

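View pics/scene0.png

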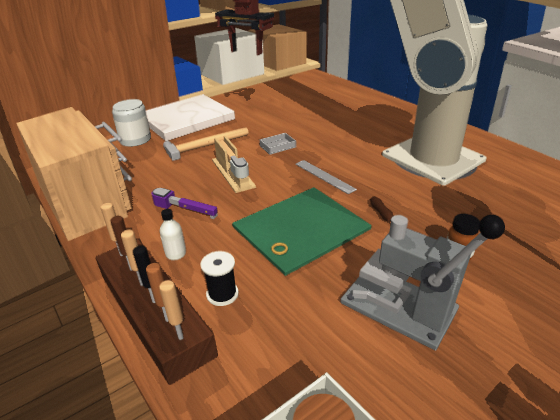

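The top view shows two die-like things. The purple one at (357,162) lies loose and is the look-alike. The aluminium and wood one at about (382,225) stands in the plywood rack, nose towards the board, so it is the die. The press is at about (165,215), with its mouth towards the board. The scene view agrees: die at (235,165), purple one at (182,201). I'll confirm with an enlarged crop and measure from depth.

Run:
```python
from h import *
s=shot("top");im=s[0];X=cloud(s)
a=im[190:255,330:435];b=im[175:260,90:225]
cv2.imwrite("pics/crop1.png",np.vstack([cv2.resize(a,(735,275),interpolation=cv2.INTER_CUBIC)[:,:,::-1],cv2.resize(b,(735,310),interpolation=cv2.INTER_CUBIC)[:,:,::-1]]))
p=onplane(s,[[362,219]],66);print("head guess",p)
m=(abs(X[...,0]-510)<80)&(abs(X[...,1]+260)<110)
for lo,hi in((55,80),(3,12)):
    k=m&(X[...,2]>lo)&(X[...,2]<hi)
    P=X[k]; r=cv2.minAreaRect(P[:,:2].astype(np.float32)); print(lo,len(P),r)
m=(abs(X[...,0]-510)<120)&(abs(X[...,1]-280)<130)
for lo,hi in((9,20),(140,165)):
    k=m&(X[...,2]>lo)&(X[...,2]<hi)
    P=X[k]; print(lo,len(P),cv2.minAreaRect(P[:,:2].astype(np.float32)))
```

```text
head guess [[ 508.13738432 -231.35837387   66.        ]]
55 723 ((496.9615478515625, -289.130126953125), (171.00286865234375, 36.560306549072266), 77.64875030517578)
3 933 ((510.6408386230469, -259.9363708496094), (158.86390686035156, 218.42330932617188), 0.07824379205703735)
9 990 ((518.4317016601562, 294.0869140625), (111.33853149414062, 188.33071899414062), 15.170707702636719)
140 1147 ((512.512451171875, 315.968994140625), (91.30259704589844, 129.67218017578125), 14.671821594238281)
```

View pics/crop1.png

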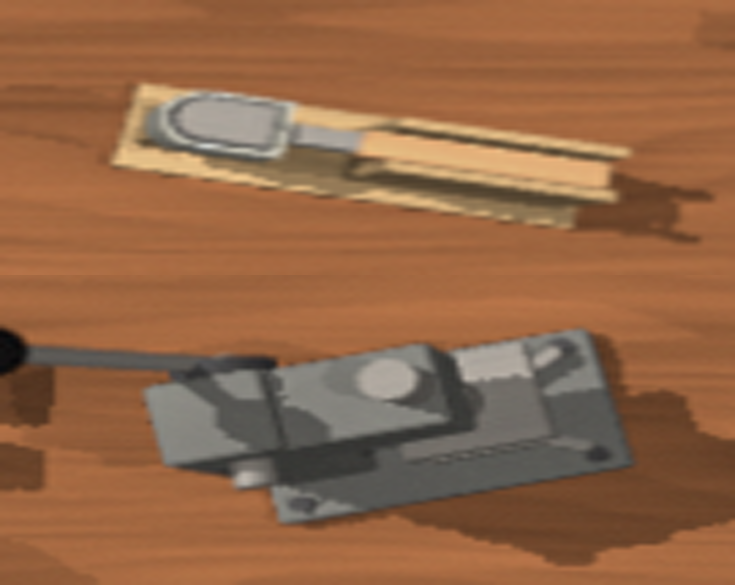

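The crop confirms the real die: aluminium head at top-view pixel ~(362,208–220), wooden handle between the cheeks, yaw ≈ 77.6°. The press axis is ≈ 105°, with its mouth towards the board. I'll go above the die's head.

```bash
python3 -m creep '[0.265,0.337,0.05,0.955,0.265,0.337,0.05,0.955,0.265,0.337,0.05,0.955,0.265,0.337,0.05,0.955,0.265,0.337,0.05,0.955,0.265,0.337,0.05,0.955,0.265,0.337,0.05,0.955,0.265,0.337,0.05,0.955,0.265,0.337,0.05,0.955,0.265,0.337,0.05,0.955]'; python3 -m creep '[0.0,0,0,0,0,0,0,0]'
python3 - <<'E'
from h import *
s=shot("wrist","w1.png");X=cloud(s);o=get_obs();print(o["t"],o["ee_pos"],o["orientation"],np.array(cams.get_calibration("wrist")["mount"]).round(2))
m=(abs(X[...,0]-505)<60)&(abs(X[...,1]+240)<110)
for lo,hi in((60,69),(69.5,80)):
    k=m&(X[...,2]>lo)&(X[...,2]<hi);P=X[k]
    print(lo,len(P),np.median(P[:,2]) if len(P) else 0,cv2.minAreaRect(P[:,:2].astype(np.float32)) if len(P) else 0)
E
```

```text
t: 1.88
ee_pos: [499.5, -248.8, 245.4]
orientation: [2.448, 1.968, 0.0]
ft_force: [-0.0, -0.6, 0.1]
width: 87.8
grasp_force: 0.0
t: 2.05
ee_pos: [499.8, -249.0, 245.2]
orientation: [2.444, 1.973, 0.0]
ft_force: [-0.4, -0.3, 0.9]
width: 87.8
grasp_force: 0.0
2.1 [ 498.73540034 -250.0810826   244.83747664] [ 2.44666581e+00  1.97043234e+00 -5.51236092e-04] [[-0.000e+00 -9.600e-01 -2.600e-01  7.246e+01]
 [ 1.000e+00 -0.000e+00 -0.000e+00 -1.000e-01]
 [ 0.000e+00 -2.600e-01  9.600e-01 -1.874e+02]
 [ 0.000e+00  0.000e+00  0.000e+00  1.000e+00]]
60 1214 62.62034283002936 ((497.3343505859375, -278.19677734375), (149.79530334472656, 34.897361755371094), 78.4419174194336)
69.5 636 70.68425009538143 ((496.7190246582031, -281.28369140625), (147.208251953125, 33.18269348144531), 77.27108764648438)
```

View pics/w1.png

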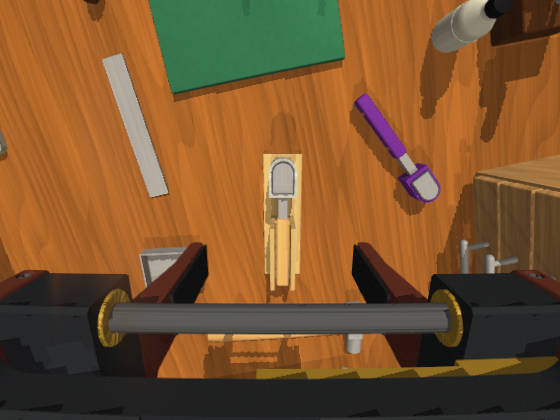

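The wrist view shows the die's head at (283,178), with its nose towards the board and its handle between the cheeks at (282,250). The purple look-alike is to the right at (400,150).

Run:
```python
from h import *
s=shot("wrist");im=s[0]
cv2.imwrite("pics/w1c.png",cv2.resize(im[145:295,245:325],None,fx=4,fy=4,interpolation=cv2.INTER_CUBIC)[:,:,::-1])
p=onplane(s,[[283,159],[283,197],[271,185],[297,185]],66).round(1);print(p, np.linalg.norm(p[0]-p[1]),np.linalg.norm(p[2]-p[3]))
print(onplane(s,[[283,223],[281.5,282]],62).round(1))
X=cloud(s)
k=(X[...,2]>55)&(X[...,2]<75)&(abs(X[...,0]-510)<30)&(abs(X[...,1]+230)<35)
P=X[k];print(len(P),np.median(P,0),cv2.minAreaRect(P[:,:2].astype(np.float32)))
```

```text
[[ 512.1 -207.2   66. ]
 [ 501.9 -254.3   66. ]
 [ 490.3 -235.8   66. ]
 [ 522.6 -242.9   66. ]] 48.19180428247113 33.07113545072199
[[ 494.3 -289.7   62. ]
 [ 473.9 -374.5   62. ]]
1119 [ 506.62168867 -231.57124528   68.67980898] ((505.9820556640625, -234.83377075195312), (61.31514358520508, 35.95925521850586), 78.6232681274414)
```

View pics/w1c.png

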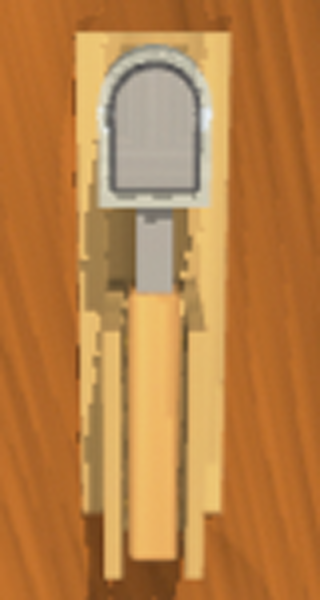

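```bash
python3 -m creep '[0.0065,0.0115,-0.02,0, 0.0065,0.0115,-0.06,0, 0.0065,0.0115,-0.1,0, 0.0065,0.0115,-0.14,0, 0.0065,0.0115,-0.17,0, 0.0065,0.0115,-0.19,0, 0.0065,0.0115,-0.2,0, 0.0065,0.0115,-0.205,0, 0.0065,0.0115,-0.205,0, 0.0065,0.0115,-0.205,0]'
```

```text
t: 2.98
ee_pos: [505.5, -240.1, 40.8]
orientation: [2.449, 1.966, 0.001]
ft_force: [-0.4, -0.7, 0.3]
width: 87.8
grasp_force: 0.0
```

```bash
python3 -m creep '[0,0,0,0,0,0,0,0,0,0,0,0,0,0,0,0,0,0,0,0,0,0,0,0]' 0; python3 -m creep '[0,0,0,0,0,0,0,0]'
```

```text
t: 3.48
ee_pos: [505.2, -239.0, 40.1]
orientation: [2.448, 1.968, 0.0]
ft_force: [0.2, 0.5, 0.4]
width: 51.3
grasp_force: 0.0
t: 3.65
ee_pos: [505.0, -239.0, 39.8]
orientation: [-2.449, -1.968, 0.0]
ft_force: [0.7, -0.5, -0.1]
width: 38.0
grasp_force: 0.0
```

```bash
python3 -m creep '[0,0,0,0,0,0,0,0,0,0,0,0,0,0,0,0,0,0,0,0]'; python3 -m creep '[0,0,0.003,0,0,0,0.008,0,0,0,0.015,0,0,0,0.023,0,0,0,0.032,0,0,0,0.042,0,0,0,0.052,0,0,0,0.062,0,0,0,0.072,0,0,0,0.08,0]';python3 -m creep '[0,0,0.01,0,0,0,0.02,0,0,0,0.025,0,0,0,0.025,0,0,0,0.025,0]'
python3 - <<'E'
from h import *
shot("scene","s2.png")
E
```

```text
t: 4.07
ee_pos: [512.3, -241.1, 43.7]
orientation: [2.44, 1.959, 0.012]
ft_force: [11.3, 5.5, 21.5]
width: 5.7
grasp_force: 30.0
t: 4.9
ee_pos: [505.3, -239.2, 121.3]
orientation: [2.448, 1.967, 0.001]
ft_force: [0.3, -0.4, 0.3]
width: 0.3
grasp_force: 0.0
t: 5.32
ee_pos: [505.1, -239.2, 145.1]
orientation: [2.449, 1.968, 0.0]
ft_force: [0.0, 0.2, -0.2]
width: 0.3
grasp_force: 0.0
```

View pics/s2.png

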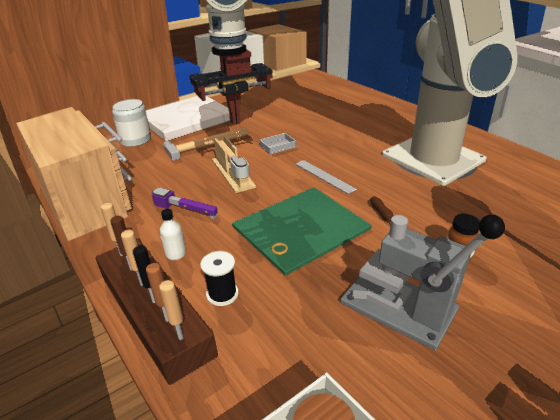

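The fingers slipped off the head: the opening ran down to 0.3. In the scene view the rack still stands and the head is at (240,168). I'll back up for a close look.

```bash
python3 -m creep '[-0.005,-0.015,0.05,0,-0.01,-0.03,0.08,0,-0.01,-0.03,0.08,0,-0.01,-0.03,0.08,0]' 1
python3 - <<'E'
from h import *
o=get_obs();print(o["ee_pos"],o["orientation"])
s=shot("wrist");im=s[0]
cv2.imwrite("pics/w2c.png",cv2.resize(im[80:300,210:360],None,fx=2.7,fy=2.7,interpolation=cv2.INTER_CUBIC)[:,:,::-1])
X=cloud(s)
for b in boxes_of("wrist","die"): print(b, X[int(b["centre"][1]),int(b["centre"][0])])
E
```

```text
t: 5.7
ee_pos: [496.0, -270.5, 226.7]
orientation: [2.447, 1.964, 0.002]
ft_force: [-0.0, 0.1, 0.4]
width: 24.0
grasp_force: 0.0
[ 496.04618969 -270.49221392  226.71390566] [2.44705462e+00 1.96382293e+00 2.36369982e-03]
{'centre': [278.6, 186.5], 'score': 0.93} [ 497.16842556 -257.8479688    59.25037765]
{'centre': [406.6, 138.8], 'score': 0.82} [ 673.22665335 -237.56583006   25.92530149]
```

View pics/w2c.png

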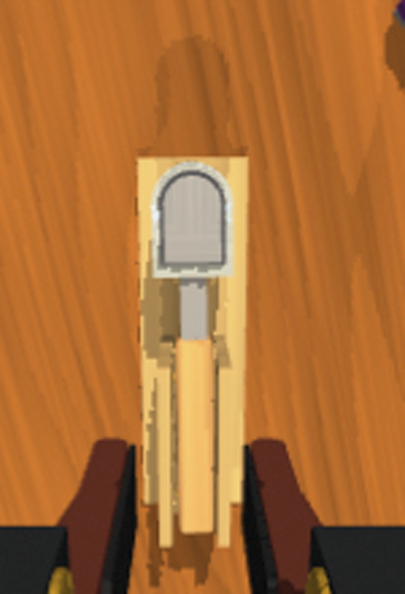

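Run:
```python
from h import *
s=shot("wrist");im,d,K,D,W=s;X=cloud(s)
p=onplane(s,[[281.5,140],[281.5,182.2],[266.7,172],[296.3,172]],66).round(1);print(p)
print("bench z",np.nanmedian(X[60:130,150:250,2]))
k=(X[...,2]>50)&(X[...,2]<80)&(abs(X[...,0]-507)<40)&(abs(X[...,1]+230)<45)
print("head cloud z pct",np.percentile(X[k][:,2],[5,25,50,75,95]))
M=np.linalg.inv(np.array(cams.get_calibration("wrist")["mount"],float))
def pw(pt):
    r=M[:3,:3]@pt+M[:3,3]; return cv2.projectPoints(r.reshape(1,1,3),np.zeros(3),np.zeros(3),K,D)[0].ravel()
print("tcp px wrist",pw(np.zeros(3)),pw(np.array([0,20,0])),pw(np.array([0,-20.,0])))
c=cams.get_calibration("scene")
for P in([505.1,-239.2,145.1],[507.5,-229,66],[507.5,-229,36]):
    q=cv2.projectPoints(np.array(P).reshape(1,1,3),cv2.Rodrigues(np.array(c["R"]))[0],np.array(c["t"],float),np.array(c["mtx"]),np.array(c["D"]))[0]; print(P,q.ravel())
```

```text
[[ 510.6 -202.4   66. ]
 [ 500.  -250.3   66. ]
 [ 485.5 -234.6   66. ]
 [ 519.8 -242.2   66. ]]
bench z -0.5972794109304118
head cloud z pct [59.18222186 65.18590278 68.54049386 69.50460752 70.38451329]
tcp px wrist [279.97741878 244.91711649] [308.99239133 244.88773856] [250.96388349 244.92114999]
[505.1, -239.2, 145.1] [235.89197987 132.40061717]
[507.5, -229, 66] [239.88165024 162.76601646]
[507.5, -229, 36] [240.80102563 173.05975414]
```

Run:
```python
from h import *
im=cv2.imread("pics/s2.png")[:,:,::-1].astype(int)
for r in range(100,150,2): print(r,[tuple(im[r,c]) for c in (229,232,235,238,241)])
im,d=cams.get_image("scene");c=cams.get_calibration("scene");o=get_obs();print(o["ee_pos"],o["width"])
q=cv2.projectPoints(np.array(o["ee_pos"]).reshape(1,1,3),cv2.Rodrigues(np.array(c["R"]))[0],np.array(c["t"],float),np.array(c["mtx"]),np.array(c["D"]))[0].ravel();print(q)
cv2.imwrite("pics/s3c.png",cv2.resize(im[40:200,170:300],None,fx=3.6,fy=3.6,interpolation=cv2.INTER_CUBIC)[:,:,::-1])
```

```text
100 [(np.int64(56), np.int64(28), np.int64(23)), (np.int64(56), np.int64(27), np.int64(21)), (np.int64(65), np.int64(31), np.int64(27)), (np.int64(95), np.int64(45), np.int64(35)), (np.int64(102), np.int64(61), np.int64(37))]
102 [(np.int64(88), np.int64(42), np.int64(35)), (np.int64(97), np.int64(45), np.int64(36)), (np.int64(56), np.int64(35), np.int64(32)), (np.int64(94), np.int64(43), np.int64(35)), (np.int64(100), np.int64(59), np.int64(36))]
104 [(np.int64(53), np.int64(25), np.int64(23)), (np.int64(97), np.int64(45), np.int64(39)), (np.int64(50), np.int64(34), np.int64(31)), (np.int64(98), np.int64(48), np.int64(41)), (np.int64(97), np.int64(58), np.int64(35))]
106 [(np.int64(47), np.int64(24), np.int64(21)), (np.int64(97), np.int64(46), np.int64(38)), (np.int64(36), np.int64(28), np.int64(26)), (np.int64(97), np.int64(45), np.int64(38)), (np.int64(106), np.int64(63), np.int64(38))]
108 [(np.int64(49), np.int64(26), np.int64(23)), (np.int64(95), np.int64(45), np.int64(36)), (np.int64(35), np.int64(27), np.int64(26)), (np.int64(96), np.int64(45), np.int64(35)), (np.int64(101), 
[... 4023 characters left out ...]
), (np.int64(115), np.int64(67), np.int64(39)), (np.int64(100), np.int64(59), np.int64(33)), (np.int64(178), np.int64(106), np.int64(61))]
146 [(np.int64(105), np.int64(85), np.int64(58)), (np.int64(189), np.int64(155), np.int64(105)), (np.int64(189), np.int64(126), np.int64(76)), (np.int64(169), np.int64(100), np.int64(57)), (np.int64(179), np.int64(107), np.int64(60))]
148 [(np.int64(231), np.int64(181), np.int64(123)), (np.int64(118), np.int64(94), np.int64(64)), (np.int64(230), np.int64(195), np.int64(136)), (np.int64(187), np.int64(112), np.int64(65)), (np.int64(186), np.int64(113), np.int64(64))]
[ 494.00562201 -268.0875893   222.87731812] 40.050420462547066
[230.64582289  97.53594254]
```

View pics/s3c.png

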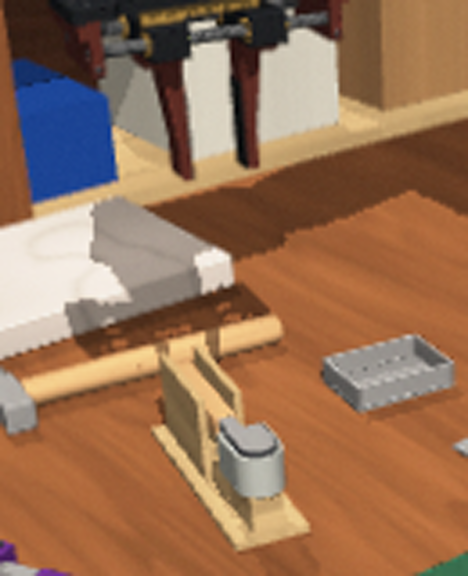

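In the scene view the fingertips are at about (230,88), but the reported TCP projects to (231,97.5). The tips seem to be some 25 mm higher than the reported TCP. I'll measure them in the tool frame from wrist depth.

Run:
```python
from h import *
s=shot("wrist");X=cloud(s);o=get_obs();print(o["ee_pos"],o["width"])
T=np.linalg.inv(pose(o));Y=X@T[:3,:3].T+T[:3,3]
for c0,c1 in((200,276),(284,360)):
    B=Y[225:330,c0:c1].reshape(-1,3);B=B[~np.isnan(B[:,0])]
    F=B[(B[:,2]<40)&(abs(B[:,1])<60)&(B[:,2]>-120)]
    t=F[F[:,2]>np.percentile(F[:,2],90)]
    print(len(F),"max z",F[:,2].max(),np.percentile(F[:,2],[50,90,98]),t.mean(0),F.min(0),F.max(0))
s=shot("scene");X=cloud(s);Y=X@T[:3,:3].T+T[:3,3]
B=Y[50:110,195:260].reshape(-1,3);B=B[(abs(B[:,0])<40)&(abs(B[:,1])<70)&(B[:,2]>-100)&(B[:,2]<30)]
print(len(B),B[:,2].max(),np.percentile(B[:,2],[90,98]))
```

```text
[ 494.10587193 -268.10203163  222.94598706] 43.58379319481868
2277 max z -25.04721334768061 [-72.09000807 -38.31303758 -28.45337374] [  7.03710644 -22.8313771  -32.32619758] [ -10.04353211  -31.47639481 -119.99411243] [ 34.14243734  -1.48774809 -25.04721335]
2303 max z -24.386820207656086 [-72.27402098 -38.80122014 -28.67742901] [  7.01045929  22.03569621 -32.40590563] [  -9.94159316    0.90048685 -119.9963842 ] [ 34.31621433  31.27254746 -24.38682021]
432 -26.100449311802066 [-36.37809098 -29.66835521]
```

The reported TCP lies 25 mm beyond the real fingertips: depth from both wrist and scene agrees on −25 mm. That explains the fingers riding over the head. I'll go 25 mm deeper, to reported z ≈ 16, which puts the tips at ~41.

```bash
python3 -m creep '[0.009,0.034,0,0,0.009,0.034,-0.04,0,0.009,0.034,-0.08,0,0.009,0.034,-0.12,0,0.009,0.034,-0.15,0,0.009,0.034,-0.175,0,0.009,0.034,-0.195,0,0.009,0.034,-0.205,0,0.009,0.034,-0.209,0,0.009,0.034,-0.209,0]' 1; python3 -m creep '[0,0,0,0,0,0,0,0]'
```

```text
t: 6.83
ee_pos: [503.5, -234.7, 15.0]
orientation: [-2.447, -1.967, 0.001]
ft_force: [-0.3, -0.1, 0.5]
width: 87.9
grasp_force: 0.0
t: 7.0
ee_pos: [505.0, -235.5, 17.1]
orientation: [2.447, 1.967, 0.001]
ft_force: [0.4, 0.2, 0.9]
width: 88.1
grasp_force: 0.0
```

```bash
python3 -m creep '[0,0,0,0,0,0,0,0,0,0,0,0,0,0,0,0,0,0,0,0,0,0,0,0,0,0,0,0,0,0,0,0,0,0,0,0]' 0; python3 -m creep '[0,0,0,0,0,0,0,0,0,0,0,0]'
```

```text
t: 7.75
ee_pos: [504.3, -235.2, 15.9]
orientation: [2.449, 1.968, 0.0]
ft_force: [0.7, 0.9, -0.4]
width: 35.7
grasp_force: 29.9
t: 8.0
ee_pos: [504.3, -235.2, 15.9]
orientation: [2.448, 1.968, 0.0]
ft_force: [1.7, -0.0, -0.1]
width: 35.6
grasp_force: 29.9
```

Gripped at 35.6 mm. Lifting.

```bash
python3 -m creep '[0,0,0.003,0,0,0,0.008,0,0,0,0.014,0,0,0,0.021,0,0,0,0.029,0,0,0,0.038,0,0,0,0.048,0,0,0,0.059,0,0,0,0.07,0,0,0,0.08,0]'; python3 -m creep '[0,0,0.008,0,0,0,0.014,0,0,0,0.018,0,0,0,0.02,0,0,0,0.02,0]'
```

```text
t: 8.83
ee_pos: [504.3, -235.2, 97.4]
orientation: [2.448, 1.967, 0.001]
ft_force: [0.4, 0.2, -2.3]
width: 36.0
grasp_force: 29.9
t: 9.25
ee_pos: [504.1, -235.1, 116.1]
orientation: [2.449, 1.968, 0.0]
ft_force: [-0.4, 0.0, -2.0]
width: 36.1
grasp_force: 29.9
```

Run:
```python
from h import *
s=shot("top");X=cloud(s)
m=(abs(X[...,0]-510)<160)&(abs(X[...,1])<130)&(X[...,2]>8)&(X[...,2]<16)
print(cv2.minAreaRect(X[m][:,:2].astype(np.float32)))
sc=shot("scene");Y=cloud(sc)
m=(abs(Y[...,0]-500)<70)&(Y[...,1]>-400)&(Y[...,1]<-190)&(Y[...,2]>25)&(Y[...,2]<76)
print("rack pts",m.sum(),np.nanmedian(Y[m],0))
for b in boxes_of("scene","die")[:2]:
    u,v=map(int,b["centre"]);print(b,Y[v,u])
o=get_obs();print(o["t"],o["ee_pos"],o["width"])
```

```text
((504.55816650390625, 6.0072021484375), (200.54202270507812, 244.92178344726562), 88.58675384521484)
rack pts 629 [ 496.93090523 -305.88116357   41.55380837]
{'centre': [177.9, 204.1], 'score': 0.93} [ 685.20854926 -241.82339583   12.75330532]
{'centre': [235.8, 126.5], 'score': 0.73} [ 516.78318825 -220.94168505  171.80884039]
9.4 [ 503.67234753 -234.94954852  115.33656154] 35.72399074380675
```

The rack is still in place with the die out of it, and the die hangs in the gripper at (236,127). Carrying it to the board, turned towards the press axis.

```bash
python3 -m creep '[0,0.01,0,0.03,0,0.03,0,0.08,0,0.06,0,0.13,0,0.095,0,0.19,0,0.13,0,0.25,0,0.165,0,0.31,0,0.2,0,0.37,-0.001,0.235,0,0.42,-0.002,0.265,0,0.46,-0.002,0.285,0,0.475]'; python3 -m creep '[0,0.006,0,0,0,0.007,-0.01,0,0,0.007,-0.03,0,0,0.007,-0.05,0,0,0.007,-0.07,0,0,0.007,-0.085,0,0,0.007,-0.095,0,0,0.007,-0.103,0,0,0.007,-0.108,0,0,0.007,-0.112,0]';python3 -m creep '[0,0,-0.002,0,0,0,-0.004,0,0,0,-0.006,0,0,0,-0.008,0,0,0,-0.01,0,0,0,-0.01,0,0,0,-0.01,0]'
```

```text
t: 10.23
ee_pos: [500.9, 52.9, 115.5]
orientation: [-1.91, -2.493, 0.0]
ft_force: [0.6, 0.6, -1.9]
width: 35.5
grasp_force: 29.9
t: 11.07
ee_pos: [502.1, 56.5, 3.4]
orientation: [-1.918, -2.488, 0.0]
ft_force: [0.5, 0.4, -2.1]
width: 36.0
grasp_force: 29.9
t: 11.65
ee_pos: [502.0, 56.9, -6.1]
orientation: [1.917, 2.489, 0.0]
ft_force: [-0.4, 0.1, -1.5]
width: 35.9
grasp_force: 29.9
```

```bash
python3 -m creep '[0,0,-0.001,0,0,0,-0.0015,0,0,0,-0.0015,0,0,0,-0.0015,0]'; python3 -m creep '[0,0,-0.0008,0,0,0,-0.0008,0,0,0,-0.0008,0]'
```

```text
t: 11.98
ee_pos: [502.0, 56.9, -7.7]
orientation: [-1.917, -2.489, 0.0]
ft_force: [-0.2, 0.1, -1.4]
width: 36.0
grasp_force: 29.9
t: 12.23
ee_pos: [502.2, 56.9, -8.1]
orientation: [1.917, 2.489, 0.0]
ft_force: [-1.3, -0.3, 4.3]
width: 36.3
grasp_force: 29.9
```

```bash
python3 -m creep '[0,0,0,0,0,0,0,0,0,0,0,0,0,0,0,0,0,0,0,0,0,0,0,0]' 1; python3 -m creep '[0,0,0.01,0,0,0,0.03,0,0.005,-0.015,0.06,0,0.01,-0.04,0.1,0,0.018,-0.07,0.14,0,0.026,-0.098,0.18,0,0.026,-0.098,0.2,0,0.026,-0.098,0.2,0,0.026,-0.098,0.2,0,0.026,-0.098,0.2,0]'
python3 - <<'E'
from h import *
s=shot("wrist","w3.png");X=cloud(s);o=get_obs();print(o["t"],o["ee_pos"],o["orientation"],o["width"])
m=(X[...,2]>30)&(X[...,2]<50)&(abs(X[...,0]-510)<60)&(abs(X[...,1])<110)
print(cv2.minAreaRect(X[m][:,:2].astype(np.float32)),np.median(X[m],0))
for n in("die","nest","platen_edge"):
  for b in boxes_of("wrist",n)[:2]: u,v=map(int,b["centre"]);print(n,b,X[v,u])
E
```

```text
t: 12.73
ee_pos: [502.0, 56.9, -8.5]
orientation: [-1.917, -2.489, 0.0]
ft_force: [0.2, -0.2, -0.2]
width: 72.2
grasp_force: 0.0
t: 13.57
ee_pos: [527.3, -40.9, 191.5]
orientation: [-1.917, -2.488, 0.0]
ft_force: [-0.2, -0.5, -0.4]
width: 88.0
grasp_force: 0.0
13.6167 [526.74775666 -40.63574101 190.61696675] [-1.91570716e+00 -2.48757756e+00  1.68553866e-03] 87.4698150315768
((517.45263671875, 1.5363311767578125), (35.828773498535156, 178.2803955078125), 15.85884952545166) [512.47734104  38.07361403  39.05392825]
die {'centre': [280.9, 125.9], 'score': 0.95} [506.05811795  40.90527066  41.44187545]
die {'centre': [341.7, 344.7], 'score': 0.85} [ 668.9777735  -229.47880135   25.26468001]
```

View pics/w3.png

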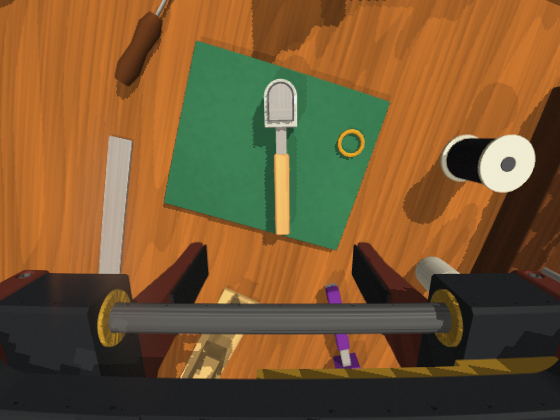

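The die lies flat on the board, head at (281,103) and handle from (281,154) to (282,234), clear of the brass ring at (350,143). The axis matches the tool yaw within about 0.5°. Before regrasping I'll look at the press mouth from above.

```bash
python3 -m creep '[0.013,0.03,0.01,0,0.013,0.07,0.03,0,0.013,0.11,0.04,0,0.013,0.14,0.04,0,0.013,0.16,0.04,0,0.013,0.17,0.04,0,0.013,0.17,0.04,0,0.013,0.17,0.04,0]';  python3 -m creep '[0,0,0,0,0,0,0,0]'
python3 - <<'E'
from h import *
s=shot("wrist","w4.png");X=cloud(s);o=get_obs();print(o["t"],o["ee_pos"],o["orientation"])
np.savez("w4.npz",X=X,im=s[0],W=s[4],K=s[2],D=s[3])
u=np.array([np.cos(np.radians(105)),np.sin(np.radians(105))]);n=np.array([-u[1],u[0]])
c=np.array([525.6,267.5])
a=(X[...,:2]-c)@u;l=(X[...,:2]-c)@n;z=X[...,2]
# base plate profile: for stations along the axis, lateral extents by height band
for lo,hi,nm in((9,18.5,"base"),(20,32,"rails"),(45,80,"platen?"),(140,165,"frame")):
  print(nm)
  for st in range(-80,125,8):
    m=(abs(a-st)<3)&(z>lo)&(z<hi)&(abs(l)<75)
    if m.sum()>8: print(st,m.sum(),np.percentile(l[m],[1,99]).round(1),np.median(z[m]).round(1))
for nme in("nest","platen_edge"):
  for b in boxes_of("wrist",nme)[:2]: uu,v=map(int,b["centre"]);print(nme,b,X[v,uu],a[v,uu],l[v,uu])
E
```

```text
t: 14.43
ee_pos: [540.4, 128.7, 230.6]
orientation: [-1.915, -2.489, 0.003]
ft_force: [-0.3, 0.1, 0.8]
width: 87.7
grasp_force: 0.0
t: 14.6
ee_pos: [540.9, 127.6, 231.2]
orientation: [-1.919, -2.487, 0.001]
ft_force: [1.1, -0.3, 0.4]
width: 87.7
grasp_force: 0.0
14.65 [541.02961592 127.65294499 231.32722828] [-1.91907212e+00 -2.48707116e+00  7.31777235e-04]
base
-64 151 [-50.2  52.6] 11.5
-56 404 [-53.6  55.7] 13.0
-48 351 [-52.3  55.4] 13.5
-40 282 [-52.6  55.4] 13.1
-32 95 [-54.1  56.6] 13.0
-24 97 [-53.7  56.5] 13.3
-16 88 [-53.2  56.3] 13.0
-8 97 [-52.9  55.8] 13.3
0 94 [-54.1  55.7] 13.1
8 101 [-53.7  55.3] 13.2
16 77 [-51.9  55.3] 13.3
24 70 [-53.2  55.2] 13.1
32 71 [-52.8  54.9] 13.1
40 68 [-52.3  54.7] 12.9
48 69 [-53.7  54.3] 13.1
56 99 [-53.1  55.6] 13.0
64 98 [-52.7  55.4] 13.1
72 100 [-54.1  55.1] 13.2
80 100 [-53.6  54.9] 12.8
88 100 [-53.2  54.7] 13.2
96 75 [-54.4  54.5] 13.0
rails
-48 25 [-38.7  42.1] 25.2
-40 76 [-38.8  41.3] 25.2
platen?
-40 156 [-33.1  35.6] 78.6
-32 296 [-33.4  36.1] 79.2
-24 278 [-32.4  35.9] 79.2
-16 307 [-33.1  35.8] 79.0
-8 139 [-33.8  35.7] 79.1
0 27 [-16.8  35.6] 78.8
8 25 [32.2 36.5] 79.1
16 22 [32.1 36.4] 79.1
24 28 [31.9 36.3] 79.0
frame
-16 14 [-23.9 -12.8] 148.6
-8 441 [-25.9  28.9] 154.3
0 273 [-25.6  28.8] 154.1
8 257 [-26.4  28.7] 154.1
16 268 [-25.8  28.6] 154.2
24 442 [-26.5  28.5] 154.2
32 568 [-25.9  29.2] 154.2
40 317 [-27.   29.2] 154.0
nest {'centre': [295.2, 64.0], 'score': 0.88} [520.05922353 256.32309019 160.15941521] -9.362007371541337 8.24477621729752
platen_edge {'centre': [296.5, 65.7], 'score': 0.97} [521.03536552 256.2773488  158.0334468 ] -9.658834294888372 7.313734197633066
platen_edge {'centre': [123.3, 20.0], 'score': 0.21} [333.17358421 272.05015344  81.28684196] 54.19873191382349 184.69197830529433
```

```bash
python3 -m creep '[-0.0125,-0.03,-0.01,0,-0.0125,-0.07,-0.03,0,-0.0125,-0.11,-0.06,0,-0.0125,-0.14,-0.085,0,-0.0125,-0.16,-0.1,0,-0.0125,-0.172,-0.105,0,-0.0125,-0.172,-0.105,0,-0.0125,-0.172,-0.105,0,-0.0125,-0.172,-0.105,0]';  python3 -m creep '[0,0,0,0,0,0,0,0]'
python3 - <<'E'
from h import *
N=np.load("w4.npz");X=N["X"]
th=np.radians(104.7);u=np.array([np.cos(th),np.sin(th)]);n=np.array([-u[1],u[0]]);c=np.array([525.6,267.5])
def al(X): return (X[...,:2]-c)@u,(X[...,:2]-c)@n
a,l=al(X);z=X[...,2]
for lo,hi,L in((9,18.5,50),(74,84,30),(148,160,22)):
  m=(z>lo)&(z<hi)&(abs(l-1)<L)&(a>-90);print("front edge",np.percentile(a[m],[0.3,1,3]))
  if hi!=160: m=(z>lo)&(z<hi)&(abs(l)<75)&(a>-90)&(a<100);
  e=[];
  for st in range(-55 if lo<20 else -38,95 if lo<20 else -10,5):
    k=m&(abs(a-st)<2.5)
    if k.sum()>20 and lo<100: q=np.percentile(l[k],[1,99]);e.append((st,q[0],q[1]))
  if e:
    e=np.array(e);print(np.polyfit(e[:,0],e[:,1],1),np.polyfit(e[:,0],e[:,2],1))
s=shot("wrist","w5.png");Y=cloud(s);o=get_obs();print(o["t"],o["ee_pos"],o["orientation"])
im=cv2.cvtColor(s[0],cv2.COLOR_RGB2HSV)
A,Lq=al(Y);z=Y[...,2]
m=(z>19)&(z<50)&(abs(Y[...,0]-512)<50)&(Y[...,1]>-95)&(Y[...,1]<105)
r=cv2.minAreaRect(np.c_[A[m],Lq[m]].astype(np.float32));print("die rect (along,lat)",r,"z",np.percentile(z[m],[10,50,90]))
for st in range(-390,-150,10):
  k=m&(abs(A-st)<4)
  if k.sum()>8:print(st,np.percentile(Lq[k],[2,98]).round(1),np.median(z[k]).round(1))
print("die along pct",np.percentile(A[m],[0.2,1,99,99.8]), "tool al",al(np.array(o["ee_pos"])))
E
```

```text
t: 15.5
ee_pos: [529.5, -42.4, 127.7]
orientation: [1.916, 2.488, 0.002]
ft_force: [-0.2, 0.7, 0.5]
width: 87.7
grasp_force: 0.0
t: 15.67
ee_pos: [529.4, -42.0, 127.6]
orientation: [1.914, 2.489, 0.002]
ft_force: [-0.1, -0.0, 0.4]
width: 87.9
grasp_force: 0.0
front edge [-62.64963075 -62.6383159  -61.35779522]
[ 4.81485456e-03 -5.30422178e+01] [-2.84409618e-03  5.54417789e+01]
front edge [-39.5799552  -39.51268165 -39.31968116]
[ 1.69366958e-03 -3.34670085e+01] [-1.33184886e-02  3.54601655e+01]
front edge [-12.93556733 -12.62778277 -12.21550912]
15.7167 [529.16397079 -42.08146347 127.45840006] [1.91445825e+00 2.48917015e+00 1.50687674e-03]
die rect (along,lat) ((-255.65011596679688, 74.83477020263672), (179.0999755859375, 35.891666412353516), 1.556095838546753) z [35.57748643 39.42146152 45.68486221]
-340 [65.  82.6] 37.1
-330 [65.1 82.6] 37.0
-320 [65.2 82.5] 37.2
-310 [65.4 82.4] 37.3
-300 [66.5 83.4] 37.2
-290 [66.6 83.4] 37.2
-280 [66.7 83.3] 37.3
-270 [66.8 83.2] 37.3
-260 [66.9 84.2] 37.2
-250 [67.  84.1] 36.9
-240 [69.9 81.2] 35.4
-230 [69.9 81.2] 35.3
-220 [70.  81.2] 35.2
-210 [58.6 93.5] 41.7
-200 [58.8 93.5] 45.2
-190 [59.  94.1] 45.1
-180 [59.9 93.2] 45.1
-170 [63.5 89.6] 42.0
die along pct [-344.41929507 -341.84265584 -168.67485473 -166.77865121] tool al (np.float64(-300.3525523713214), np.float64(75.11144183868483))
```

The press fit is clean: axis 104.7°, nest at along +2.5, lateral +1.1 in my axes. The die's origin is at along ≈ −191, lateral 76. Now I'll take the handle at ~95 behind the origin, to limit sag while staying clear of the press.

```bash
python3 -m creep '[-0.003,0.0135,-0.02,0,-0.003,0.0135,-0.05,0,-0.003,0.0135,-0.08,0,-0.003,0.0135,-0.105,0,-0.003,0.0135,-0.122,0,-0.003,0.0135,-0.131,0,-0.003,0.0135,-0.136,0,-0.003,0.0135,-0.137,0,-0.003,0.0135,-0.137,0,-0.003,0.0135,-0.137,0]'
python3 -m creep '[0,0,0,0,0,0,0,0,0,0,0,0,0,0,0,0,0,0,0,0,0,0,0,0,0,0,0,0,0,0,0,0,0,0,0,0,0,0,0,0]' 0; python3 -m creep '[0,0,0,0,0,0,0,0,0,0,0,0,0,0,0,0,0,0,0,0]'
python3 - <<'E'
from h import *
N=np.load("w4.npz");X=N["X"]
th=np.radians(104.7);u=np.array([np.cos(th),np.sin(th)]);n=np.array([-u[1],u[0]]);c=np.array([525.6,267.5])
a=(X[...,:2]-c)@u-2.5;l=(X[...,:2]-c)@n-1.1;z=X[...,2]
for st in range(-45,60,5):
  m=(abs(a-st)<2.5)&(abs(l)<60)&~np.isnan(z);print(st,np.percentile(z[m],99).round() if m.sum() else None,end="; ")
E
```

```text
t: 16.55
ee_pos: [526.5, -29.6, -9.4]
orientation: [1.916, 2.488, 0.002]
ft_force: [-0.0, -0.1, 0.3]
width: 87.8
grasp_force: 0.0
t: 17.38
ee_pos: [525.5, -29.6, -10.5]
orientation: [-1.917, -2.489, 0.0]
ft_force: [-0.1, -0.4, 1.2]
width: 24.5
grasp_force: 0.0
t: 17.8
ee_pos: [525.4, -29.6, -10.5]
orientation: [-1.917, -2.489, 0.0]
ft_force: [0.6, 0.0, -0.9]
width: 18.0
grasp_force: 30.0
-45 26.0; -40 81.0; -35 81.0; -30 81.0; -25 81.0; -20 81.0; -15 183.0; -10 185.0; -5 186.0; 0 186.0; 5 186.0; 10 186.0; 15 182.0; 20 156.0; 25 156.0; 30 156.0; 35 156.0; 40 154.0; 45 15.0; 50 15.0; 55 15.0;
```

```bash
python3 -m creep '[0,0,0.002,0,0,0,0.005,0,0,0,0.009,0,0,0,0.014,0,0,0,0.018,0,0,0,0.02,0,0,0,0.02,0,0,0,0.02,0]'
cat > al.py <<'E'
from h import *
th=np.radians(104.7);u=np.array([np.cos(th),np.sin(th)]);n=np.array([-u[1],u[0]]);c=np.array([525.6,267.5])+2.5*u+1.1*n
def al(X): return (X[...,:2]-c)@u,(X[...,:2]-c)@n
def die(save=None):
    s=shot("wrist",save);Y=cloud(s);o=get_obs();A,L=al(Y);z=Y[...,2]
    a0,l0=al(np.array(o["ee_pos"]));print("t",o["t"],"tool",a0.round(1),l0.round(1),o["ee_pos"][2].round(1),"w",round(o["width"],1),round(o["grasp_force"],1))
    m=(abs(L-l0)<25)&(A>a0+10)&(A<a0+135)&(z>20)&(z<90)
    for st in range(15,130,8):
        k=m&(abs(A-a0-st)<4)
        if k.sum()>8:
            zz=np.median(z[k]);k&=abs(z-zz)<6
            print(st,(a0+st).round(),np.percentile(L[k],[2,98]).round(1),zz.round(1))
    if m.sum():print("far end",np.percentile(A[m],[99,99.8]))
E
python3 -c "
from al import *
die()"
```

```text
t: 18.47
ee_pos: [525.7, -29.6, 9.8]
orientation: [1.917, 2.488, 0.0]
ft_force: [0.0, -0.3, -2.7]
width: 17.8
grasp_force: 30.0
t 18.5167 tool -289.9 74.4 9.6 w 17.9 30.0
15 -275.0 [57.5 91.1] 58.4
23 -267.0 [65.8 83. ] 57.3
31 -259.0 [66.  83.3] 57.3
39 -251.0 [66.1 82.7] 56.7
47 -243.0 [68.7 80.2] 55.4
55 -235.0 [68.8 80.5] 55.3
63 -227.0 [68.8 80.4] 55.4
71 -219.0 [57.7 91.8] 60.8
79 -211.0 [57.2 92. ] 64.1
87 -203.0 [57.4 91.8] 65.1
95 -195.0 [57.2 91.7] 65.1
103 -187.0 [57.4 91.8] 65.1
111 -179.0 [58.5 90.4] 65.0
119 -171.0 [62.4 86.8] 61.7
far end [-170.0642419  -168.70710652]
```

No sag. To keep the wrist camera clear of the knob on the press (186 high from x=−15), I'll set the die down and regrip 15 mm further back.

```bash
python3 -m creep '[0,0,-0.008,0,0,0,-0.014,0,0,0,-0.018,0,0,0,-0.0195,0,0,0,-0.0198,0,0,0,-0.0198,0]'; python3 -m creep '[0,0,0,0,0,0,0,0,0,0,0,0,0,0,0,0,0.002,-0.007,0,0,0.004,-0.0145,0,0,0.004,-0.0145,0,0]' 0.5; python3 -m creep '[0,0,0,0,0,0,0,0,0,0,0,0,0,0,0,0,0,0,0,0,0,0,0,0,0,0,0,0,0,0,0,0,0,0,0,0]' 0;  python3 -m creep '[0,0,0.002,0,0,0,0.005,0,0,0,0.009,0,0,0,0.014,0,0,0,0.018,0,0,0,0.02,0,0,0,0.02,0,0,0,0.02,0]'
python3 -c "
from al import *
die()"
```

```text
t: 19.02
ee_pos: [524.7, -29.6, -10.5]
orientation: [-1.916, -2.487, 0.002]
ft_force: [-3.0, 0.2, 4.4]
width: 17.8
grasp_force: 30.0
t: 19.6
ee_pos: [530.4, -45.4, -10.2]
orientation: [1.918, 2.487, 0.001]
ft_force: [0.1, -0.7, -0.4]
width: 43.8
grasp_force: 0.0
t: 20.35
ee_pos: [529.3, -44.0, -10.3]
orientation: [-1.917, -2.489, 0.0]
ft_force: [-1.1, 0.3, 1.5]
width: 18.0
grasp_force: 30.0
t: 21.02
ee_pos: [529.7, -44.1, 10.0]
orientation: [1.917, 2.488, 0.0]
ft_force: [-0.2, 0.6, -2.4]
width: 17.8
grasp_force: 30.0
t 21.0667 tool -304.9 74.2 9.8 w 17.7 30.0
15 -290.0 [57.2 91. ] 58.4
23 -282.0 [65.7 82.7] 57.2
31 -274.0 [65.8 83.1] 57.3
39 -266.0 [65.4 83. ] 57.2
47 -258.0 [65.5 82.8] 57.2
55 -250.0 [66.1 82.7] 56.4
63 -242.0 [68.6 80.2] 55.3
71 -234.0 [68.7 80.1] 55.2
79 -226.0 [68.8 80.1] 55.1
87 -218.0 [57.2 91.5] 60.5
95 -210.0 [57.1 91.5] 64.4
103 -202.0 [57.1 91.5] 65.0
111 -194.0 [57.3 91.7] 64.9
119 -186.0 [57.3 91.7] 64.9
127 -178.0 [58.2 91. ] 64.6
far end [-179.33278383 -178.10449715]
```

```bash
python3 -m creep '[0.004,0.009,0,0,0.01,0.022,0,0,0.017,0.038,0,0,0.025,0.057,0,0,0.033,0.076,0,0,0.04,0.092,0,0,0.045,0.103,0,0,0.048,0.11,0,0,0.048,0.11,-0.006,0,0.048,0.11,-0.012,0]'; python3 -m creep '[0,0,0,0,0,0,0,0,0,0,0,0]'
python3 -c "
from al import *
die('w6.png')"
```

```text
t: 21.9
ee_pos: [577.5, 66.2, -2.6]
orientation: [1.916, 2.489, 0.0]
ft_force: [-0.0, 0.4, -2.1]
width: 17.8
grasp_force: 30.0
t: 22.15
ee_pos: [577.0, 65.1, -2.6]
orientation: [-1.918, -2.487, 0.001]
ft_force: [0.7, 0.1, -2.0]
width: 17.8
grasp_force: 30.0
t 22.2 tool -211.3 0.2 -2.3 w 17.5 30.0
15 -196.0 [-16.6  17.8] 49.9
23 -188.0 [-7.9  9.1] 44.7
31 -180.0 [-7.8  9.5] 44.6
39 -172.0 [-8.1  9.3] 44.6
47 -164.0 [-8.1  9.2] 44.6
55 -156.0 [-7.5  9.1] 43.9
63 -148.0 [-5.   6.5] 42.7
71 -140.0 [-4.9  6.5] 42.6
79 -132.0 [-4.8  6.4] 42.6
87 -124.0 [-16.4  17.8] 47.9
95 -116.0 [-16.7  17.7] 51.8
103 -108.0 [-16.6  17.8] 52.4
111 -100.0 [-16.4  18.1] 52.4
119 -92.0 [-16.3  18. ] 52.4
127 -84.0 [-15.6  17.2] 52.1
far end [-85.75351619 -84.35661937]
```

```bash
python3 -m creep '[-0.001,0.006,0,0,-0.003,0.014,0,0,-0.005,0.022,0,0,-0.007,0.031,0,0,-0.0095,0.04,0,0,-0.0115,0.048,0,0,-0.0135,0.056,0,0,-0.0155,0.063,0,0,-0.017,0.068,0,0,-0.017,0.068,0,0]'; python3 -m creep '[0,0,0,0,0,0,0,0]'
python3 -c "
from al import *
die('w7.png')
X=cloud(shot('wrist'));a,l=al(X);z=X[...,2]
for st in range(-58,-42,4):
  for lo,hi in((9,18.5),(20,32)):
    m=(abs(a-st)<3)&(z>lo)&(z<hi)&(abs(l)<70)
    if m.sum()>8: print(st,lo,np.percentile(l[m],[1,99]).round(1))
m=(abs(a+30)<8)&(z>72)&(z<90)&(abs(l)<50)
if m.sum()>8: print('platen',np.percentile(l[m],[1,99]))
"
```

```text
t: 23.03
ee_pos: [560.2, 135.0, -2.3]
orientation: [-1.916, -2.49, 0.0]
ft_force: [-0.7, 0.0, -2.4]
width: 17.9
grasp_force: 30.0
t: 23.2
ee_pos: [560.6, 133.7, -2.3]
orientation: [1.917, 2.489, -0.0]
ft_force: [0.4, -0.5, -3.4]
width: 17.8
grasp_force: 30.0
t 23.25 tool -140.9 -1.0 -2.3 w 17.8 30.0
15 -126.0 [-18.1  16.4] 50.4
23 -118.0 [-9.4  7.7] 45.1
31 -110.0 [-9.3  8. ] 45.0
39 -102.0 [-9.2  7.9] 44.9
47 -94.0 [-9.6  7.8] 44.9
55 -86.0 [-9.   7.7] 44.3
63 -78.0 [-6.4  5.1] 43.0
71 -70.0 [-6.3  5.1] 42.9
79 -62.0 [-6.2  5. ] 42.8
87 -54.0 [-17.7  16.4] 48.2
95 -46.0 [-18.   16.4] 53.9
103 -38.0 [-25.1  23.1] 79.1
111 -30.0 [-24.9  23. ] 79.3
119 -22.0 [-25.4  23.1] 78.9
far end [-25.77958279 -25.33455907]
-58 9 [-53.2  53.2]
-54 9 [-53.5  53.2]
-54 20 [-35.1  34.6]
-50 9 [-53.7  53.7]
-50 20 [-40.5  40.2]
-46 9 [-54.   53.7]
-46 20 [-40.5  40.8]
platen [-34.42485848  34.15384647]
```

Centred within 0.7 mm between the guides. Pushing in low, then stepping to the stop.

```bash
python3 -m creep '[-0.0006,0,-0.003,0,-0.001,0.0025,-0.005,0,-0.002,0.006,-0.005,0,-0.003,0.01,-0.005,0,-0.004,0.014,-0.005,0,-0.005,0.018,-0.005,0,-0.006,0.022,-0.005,0,-0.007,0.025,-0.005,0,-0.007,0.025,-0.005,0]'; python3 -m creep '[0,0,-0.0005,0,0,0,-0.0008,0,0,0,-0.0008,0]'; python3 -m creep '[-0.0002,0.001,0,0,-0.0005,0.002,0,0,-0.0005,0.002,0,0,-0.0005,0.002,0,0]'
```

```text
t: 24.05
ee_pos: [553.3, 159.6, -7.2]
orientation: [-1.916, -2.489, -0.0]
ft_force: [-0.2, -0.5, -2.0]
width: 17.9
grasp_force: 30.0
t: 24.3
ee_pos: [553.6, 158.9, -8.1]
orientation: [-1.917, -2.488, -0.0]
ft_force: [0.4, 0.3, -1.0]
width: 17.5
grasp_force: 30.0
t: 24.63
ee_pos: [553.2, 160.9, -8.0]
orientation: [1.917, 2.489, 0.0]
ft_force: [0.2, 0.9, -1.7]
width: 17.8
grasp_force: 30.0
```

```bash
python3 -m creep '[-0.0002,0.001,-0.0003,0,-0.0004,0.0015,-0.0005,0,-0.0004,0.0015,-0.0005,0]'; python3 -m creep '[-0.0002,0.001,0,0,-0.0004,0.0015,0,0,-0.0004,0.0015,0,0]'; python3 -m creep '[-0.0002,0.001,0,0,-0.0004,0.0015,0,0,-0.0004,0.0015,0,0]'
```

```text
t: 24.88
ee_pos: [553.1, 161.4, -8.3]
orientation: [1.916, 2.488, -0.001]
ft_force: [2.2, -7.4, 1.0]
width: 17.8
grasp_force: 30.0
t: 25.13
ee_pos: [553.3, 161.5, -8.1]
orientation: [1.914, 2.488, -0.002]
ft_force: [4.6, -15.4, 1.5]
width: 17.7
grasp_force: 30.0
t: 25.38
ee_pos: [553.4, 161.6, -8.0]
orientation: [1.913, 2.487, -0.003]
ft_force: [5.8, -24.5, 3.0]
width: 17.6
grasp_force: 30.0
```

Stop reached (25 N along the axis). Relax and open.

```bash
python3 -m creep '[0.0004,-0.0015,0,0,0.0007,-0.0025,0,0,0.0007,-0.0025,0,0]'; python3 -m creep '[0,0,0,0,0,0,0,0,0,0,0,0,0,0,0,0,0,0,0,0,0,0,0,0]' 0.6; python3 -m creep '[0,0,0.01,0,0,0,0.03,0,0.004,-0.015,0.06,0,0.012,-0.045,0.09,0,0.02,-0.08,0.12,0,0.025,-0.1,0.14,0,0.025,-0.1,0.14,0,0.025,-0.1,0.14,0,0.025,-0.1,0.14,0]'; python3 -m creep '[0,0,0,0,0,0,0,0]'
python3 - <<'E'
from al import *
s=shot("wrist","w8.png");Y=cloud(s);A,L=al(Y);z=Y[...,2]
m=(abs(L)<25)&(A>-175)&(A<-43)&(z>26)&(z<60)
for st in range(-172,-40,8):
    k=m&(abs(A-st)<4)
    if k.sum()>8: print(st,np.percentile(L[k],[2,98]).round(1),np.median(z[k]).round(1))
print("tail",np.percentile(A[m],[0.2,1]))
t=shot("top");X=cloud(t)
m=(abs(X[...,0]-510)<80)&(abs(X[...,1]+260)<120)&(X[...,2]>55)&(X[...,2]<80)
print("rack",cv2.minAreaRect(X[m][:,:2].astype(np.float32)))
cv2.imwrite("pics/fin.png",np.vstack([cv2.resize(s[0],(400,300)),cv2.resize(shot("scene")[0],(400,300))])[:,:,::-1])
E
```

```text
t: 25.63
ee_pos: [553.2, 161.3, -8.3]
orientation: [1.916, 2.488, -0.001]
ft_force: [1.9, -10.3, 1.9]
width: 17.9
grasp_force: 30.0
t: 26.13
ee_pos: [552.5, 163.1, -8.6]
orientation: [-1.917, -2.489, -0.0]
ft_force: [1.1, -0.4, -0.2]
width: 51.6
grasp_force: 0.0
t: 26.88
ee_pos: [576.9, 63.2, 131.3]
orientation: [-1.917, -2.488, 0.0]
ft_force: [-0.3, 0.2, -0.6]
width: 53.0
grasp_force: 0.0
t: 27.05
ee_pos: [576.3, 63.8, 130.1]
orientation: [-1.914, -2.488, 0.003]
ft_force: [-0.5, -0.5, 0.2]
width: 52.7
grasp_force: 0.0
-156 [-8.8  7.2] 38.6
-148 [-9.7  7.3] 39.0
-140 [-9.6  8.2] 39.0
-132 [-9.4  8.2] 38.8
-124 [-9.3  8.2] 38.9
-116 [-9.2  8.2] 38.9
-108 [-9.2  8.1] 39.0
-100 [-9.1  8.1] 39.0
-92 [-8.9  8.1] 38.9
-84 [-8.8  8.1] 39.1
-76 [-9.9  9. ] 39.0
-68 [-9.6  8. ] 39.1
-60 [-9.5  8. ] 38.9
-52 [-5.9  5.4] 37.1
-44 [-5.9  5.4] 37.4
tail [-154.39561262 -153.4199617 ]
rack ((485.6556091308594, -336.58013916015625), (89.45240783691406, 35.14914321899414), 78.44522094726562)
```

View pics/fin.png

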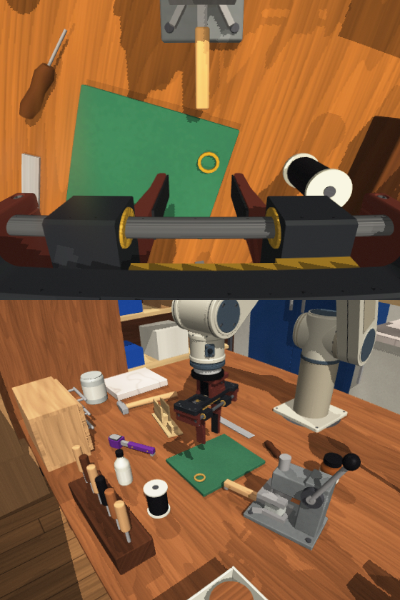

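The die is in the nest: handle level, lateral about −0.5 mm, tail at −154.4 (home is −155). The rack and bystanders all stand and the robot is clear, so I'll hand it in.

```bash
python3 -c "
from workcell import ticket
print(ticket.close_job())"
```

```text
the job is handed in; nothing more can be done
None
```

The job is handed in: by my last measurements the die lies flat and released in the press nest, home against the stop and about 0.5 mm off centre, with the rack still standing and nothing knocked over; the official verdict was not shown.

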